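# Check a vacuum pump's oil with its dipstick

## Robot

A 7-joint arm with a two-finger parallel gripper is mounted at the origin on a cart in front of the work surface, level with it; the furniture and walls round the work are solid. World frame = base frame: x ahead of the robot, y to its left, z up, the work surface at z = 0. Lengths are in m, angles in rad, forces in N, time in s.
With the tool pointing down it reaches from about 0.425 to 0.925 m from the base axis. Payload 6.8 kg.
Tool frame: the origin (TCP) lies at the very end of the fingers, on their centre line; the grasp point (between the pads) lies 19 mm behind it; z points along the fingers, x is the direction in which the jaws open and shut, and the axes are right-handed (so a half turn about z gives the same grasp; the last joint's range is limited). The gripper opens to 85 mm and grips with 20 to 120 N. Pads are 22 mm wide; open, the fingers measure 114 mm over their backs; the gripper's body (76 mm by 85 mm) begins 54 mm behind the grasp point. The pads swing forward as they close: fully open they stand 13 mm farther back than shut.
Start: joints at [-1.334, 0.477, 0.022, 1.555, -0.011, 1.109, -0.083], TCP at [0.228, 0.635, 0.231] pointing down, gripper open.
Joint ranges: [-2.96, 2.96], [-0.34, 2.1], [-1.41, 1.46], [0.24, 2.44], [-1.37, 4.51], [0.17, 1.92], [-2.96, 2.96]. Speed limits (rad/s): [2.39, 2.39, 3.14, 3.14, 3.14, 3.14, 3.14].

## Interface

Orientations are given as a rotation vector (axis times angle).
In Python, from bench import get_obs, imaging, hand_in gives the robot as it stands.
- The arm moves only by the tool send_rows, never from a script. Its argument "motion" is a list of rows, each an object with "dp": the shift along the world's x, y, z in m, a list of three; "rot": the turn, a rotation vector about the world's x, y, z in rad, a list of three; "grip": the finger opening in m, from 0 to 0.0854. In form: [{"dp": [dx, dy, dz], "rot": [ax, ay, az], "grip": grip}, ...]. A call has 1 to 20 rows; each row shifts and turns the pose as measured when the row begins; what a row does not reach is not made up. A row lasts 1/8 s, in which the tool goes at most 62.5 mm and 10.7 degrees, less where a joint would pass 70% of its speed; a pose out of reach is approached as far as the arm can. A call is refused whole if a number of a shift passes 0.0625 or a number of a turn 0.188, either way. A call with a gripper value outside its range is refused whole. The fingers move at their own pace and stop on an object; "grip_force" is the grip in N (left out, the last holds). Time passes only in rows, so rows that do not move let the fingers close. It gives the time, the measured TCP pose, the force and the opening at its end, in the units of the state.
- get_obs(): the state, without advancing time (a new reading comes with each control period).
- imaging.grab_frame(name): name is "scene" or "side" or "wrist"; returns a dict with "img" (420x560x3 uint8, red, green, blue), "fx", "fy", "cx", "cy" (pixels), "R" (3x3) and "t" (3): a world point X has camera coordinates R X + t. Camera axes: x right, y down, z forward; pixel columns grow to the right and rows downward; lengths in m; the calibration is good to about 2 mm. A picture is of the moment at which its call begins. There is no depth.
- hand_in(): hands the job in, once; it reports no verdict.
The state is a dict: "clock": time; "joints": joint angles; "qvel": joint speeds; "tau": joint torques, N m; "tcp_pos": TCP position; "orientation": TCP orientation; "contact_force": force on the tool from outside, world axes, zero at the start; "moment": the same for the moment, N m; "grip_width": finger opening in m.
Only numpy, scipy, OpenCV 4.12 (cv2) and the standard library are available. Lean on these libraries where they do the work, as an engineer would, in place of code of your own. Each camera call takes 0.05 s, during which the arm holds its last target. There are 200 camera calls.

## Task

Check the oil of the bench vacuum pump: take the dipstick from its cradle, push it gently into the pump's slanting guide tube until its collar stops on the rim, and draw it right out again. Then present it for reading: hold it still and level in the air, with its tip about 10 cm above the white tray, and finish while still holding it so; leave the other things on the desk alone.

Things in the scene. Friction and masses are not known exactly. Their poses are not given: they have to be found in the camera images.
- dipstick_grip (a point): Middle of the black square grip (16x16 mm in section, from 70 mm behind to 45 mm ahead of this point), on the axis of the loose dipstick (230 mm long, 80 g). x points along it to the tip, z up as it lies. At the start it lies level in its cradle, axis 70 mm above the desk. Grip it here across its upright flat sides.
- dipstick_collar (a point): Centre of the stop face (tip side) of the dipstick's steel collar (28 mm diameter, 8 mm thick), 60 mm ahead of the grip's middle, on the axis; x points to the tip.
- dipstick_tip (a point): Tapered tip of the dipstick, 160 mm ahead of the grip's middle and 100 mm ahead of the collar's stop face; the rod between collar and tip is of steel, 7 mm in diameter. x points onward along the dipstick.
- guide_tube: Steel guide tube slanting out of the fixed grey vacuum pump: 23 mm outside diameter, bore 14 mm, 115 mm deep. Origin: centre of its mouth, 130 mm above the desk; z points out along the bore, 30 degrees above level; x is level. The dipstick goes in along -z, pointing 30 degrees down, till the collar meets the rim. Pump case and motor lie below and behind, none higher than 136 mm.
- cradle: Fixed aluminium cradle: base plate 225x56x8 mm and two slotted uprights, 8 mm thick, 34 mm wide: one under the grip's rear (55 mm behind the origin, 75 mm tall), one under the thin rod (120 mm ahead, 79 mm tall). Origin on the desk about below the grip's middle (within 4 mm); x toward the dipstick's tip. Slots open upward: lift straight up.
- drip_tray: Fixed shallow white rectangular tray, 171x245x20 mm (x, y, z), on the desk. Origin at the centre of its underside.
- beaker_mid (a point): Bystander: small beaker with pink content, 52 mm wide, 64 mm tall, loose; point at its middle, 32 mm up. Leave alone.
- vial_mid (a point): Bystander: small capped vial, 22 mm wide, 58 mm tall, loose; point at its middle, 29 mm up. Leave alone.
- timer_mid (a point): Bystander: white bench timer, 65x65x19 mm, loose, flat on the desk; point at its middle, 10 mm up. Leave alone.

How it is judged:
By the outcome, as a careful person would: the job done as asked, in the order asked, and still so for the second after the job is handed in, while the arm keeps its last pose, push and grip.
It also fails if it takes over 51 s, if anything falls off the work surface, if the arm or the gripper's body presses on something with over 40 N, if the wrist force passes 120 N, or if a joint passes its speed limit or range.

## Working session

There is one attempt and no reset: what is moved stays moved. The work goes in short steps, Python scripts to look and compute and a tool call to move; the robot and the scene stay as the last step left them, time stands still between calls to the robot, and variables do not carry over. Pictures are saved under pics/ and viewed, about 8 in all and at most 12, crops included, and the job is handed in when it is done.

Besides the shell and the picture viewer there is one more tool, called after "Call:" by a JSON object that holds its "name" and its "arguments". send_rows: Moves the arm, as the interface text tells. Its arguments: {"type":"object","properties":{"motion":{"type":"array","items":{"type":"object","properties":{"dp":{"type":"array","items":{"type":"number"}},"rot":{"type":"array","items":{"type":"number"}},"grip":{"type":"number"}}}},"grip_force":{"type":"number"}},"required":["motion"]}

```bash
mkdir -p pics
cat > h.py <<'E'
import numpy as np,cv2
from bench import get_obs,imaging,hand_in
def grab(n,f):
    d=imaging.grab_frame(n); cv2.imwrite(f'pics/{f}.png',d['img'][:,:,::-1]); 
    np.savez(f'pics/{f}.npz',**{k:np.array(v) for k,v in d.items()}); return d
def load(f): return dict(np.load(f'pics/{f}.npz'))
def ray(d,u,v):
    R=d['R'];c=-R.T@d['t']; r=R.T@np.array([(u-d['cx'])/d['fx'],(v-d['cy'])/d['fy'],1]); return c,r/np.linalg.norm(r)
def onz(d,u,v,z):
    c,r=ray(d,u,v); return c+r*(z-c[2])/r[2]
def tri(d1,p1,d2,p2):
    c,r=ray(d1,*p1);e,s=ray(d2,*p2)
    k=np.linalg.lstsq(np.c_[r,-s],e-c,rcond=None)[0]; a=c+k[0]*r;b=e+k[1]*s
    return (a+b)/2,np.linalg.norm(a-b)
def proj(d,X):
    q=d['R']@np.array(X)+d['t']; return d['fx']*q[0]/q[2]+d['cx'],d['fy']*q[1]/q[2]+d['cy']
E
python3 - <<'E'
from h import *
for n in('scene','side','wrist'):
    d=grab(n,n+'0'); print(n,d['fx'],-d['R'].T@d['t'],d['R'][2])
a=[cv2.imread(f'pics/{n}0.png') for n in('scene','side')]
o=get_obs();print({k:np.round(v,3) for k,v in o.items()})
E
```

```text
scene 390.83104453132387 [ 0.20512502 -0.68318764  0.70204419] [ 0.34033913  0.60685933 -0.71825554]
side 409.7327934327967 [0.48214831 0.78004853 0.65030863] [ 0.01517642 -0.86970935 -0.49333084]
wrist 303.832591496353 [0.16463987 0.65759065 0.37360797] [ 0.25270678 -0.09234218 -0.96312627]
{'clock': np.float64(0.15), 'joints': array([-1.334,  0.478,  0.022,  1.556, -0.012,  1.109, -0.083]), 'qvel': array([-0.001, -0.002,  0.001, -0.002,  0.001, -0.   , -0.001]), 'tau': array([ 3.0000e-03, -5.9692e+01,  1.6100e+00, -2.8149e+01,  1.3000e-02,
        7.0000e-03,  0.0000e+00]), 'tcp_pos': array([0.228, 0.635, 0.231]), 'orientation': array([ 2.569e+00,  1.807e+00, -2.000e-03]), 'contact_force': array([ 1.075,  0.061, -0.097]), 'moment': array([-0.001,  0.018, -0.015]), 'grip_width': np.float64(0.086)}
```

View pics/scene0.png

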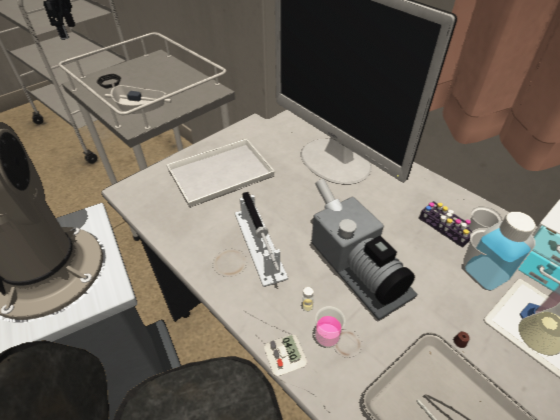

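View pics/side0.png

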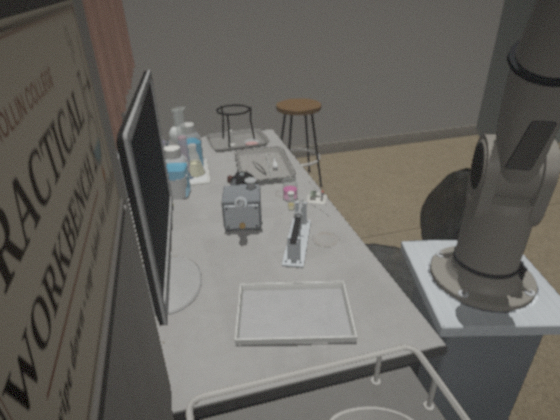

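The scene view shows the cradle with the black grip at about (252,210) and the rod end at about (275,268). The tube mouth is near (323,187) and the tray near (220,170). In the side view the cradle is at about (297,240), the tube at (242,237) and the tray at (295,312). Next I'll zoom in.

Run:
```python
from h import *
a=cv2.imread('pics/scene0.png')[170:290,225:360]; b=cv2.imread('pics/side0.png')[170:270,215:325]
a=cv2.resize(a,None,fx=5,fy=5,interpolation=cv2.INTER_CUBIC)[:600]; b=cv2.resize(b,None,fx=6,fy=6,interpolation=cv2.INTER_CUBIC)
def grid(i,x0,y0,s):
    for x in range(0,i.shape[1],10*s): cv2.putText(i,str(x0+x//s),(x,10),0,.35,(0,0,255),1); cv2.line(i,(x,12),(x,18),(0,0,255),1)
    for y in range(0,i.shape[0],10*s): cv2.putText(i,str(y0+y//s),(0,y+4),0,.35,(0,0,255),1); 
grid(a,225,170,5);grid(b,215,170,6)
cv2.imwrite('pics/ca.png',a);cv2.imwrite('pics/cb.png',b)
```

```text
(no output)
```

View pics/ca.png

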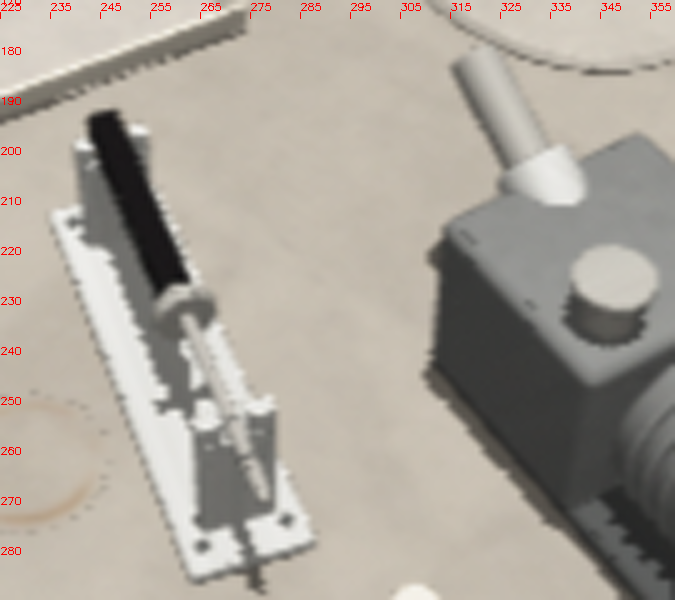

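View pics/cb.png

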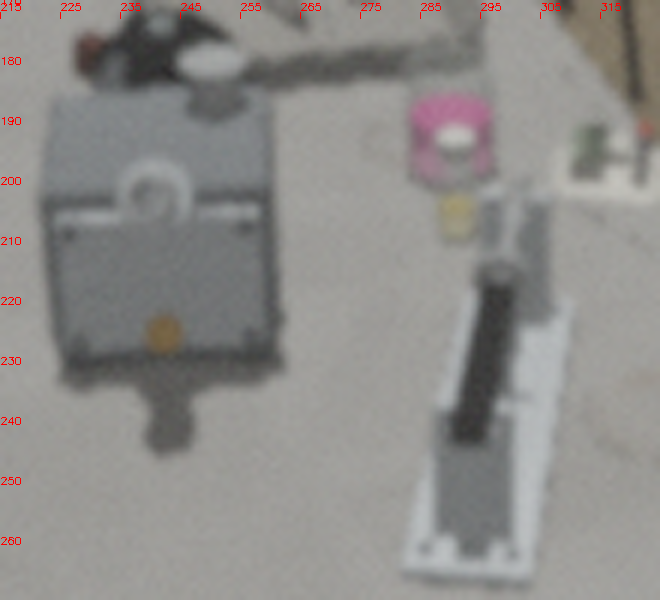

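Run:
```python
from h import *
np.set_printoptions(precision=4,suppress=True)
s=load('scene0');e=load('side0')
m,err=tri(s,(319.3,181),e,(241,202.5));print('mouth',m,err, onz(s,319.3,181,.13), onz(e,241,202.5,.13))
tip=onz(s,277.7,269,.07); rear=onz(s,245.7,192.8,.078); col=onz(s,262.5,231,.07)
re2=onz(e,291,242.5,.07); fr2=onz(e,297,217,.078)
d=tip-rear; print('tip',tip,'rear',rear,'col',col,'len',np.hypot(*d[:2]), 'yaw',np.degrees(np.arctan2(d[1],d[0])),np.hypot(*(tip-col)[:2]))
print('side rear/front',re2,fr2)
# tube far base axis via scene: point on axis
print('tube axis base scene/side', onz(s,333,204,.09))
img=s['img'];hs=cv2.cvtColor(img,cv2.COLOR_RGB2HSV)
mk=((img.max(2)<60)).astype('uint8');mk[:185]=0;mk[235:]=0;mk[:,:238]=0;mk[:,268:]=0
n,l,st,c=cv2.connectedComponentsWithStats(mk);i=1+st[1:,4].argmax()
p=np.argwhere(l==i)[:,::-1].astype(np.float32);print('grip blob',st[i],c[i],onz(s,*c[i],.074),cv2.fitLine(p,2,0,.01,.01).ravel())
# tray corners scene rim z=.02: 
print('tray',[onz(s,u,v,.02) for u,v in((168,165),(264,142),(273,171),(186,201))])
print('pump corners top z? ',onz(s,345,197-0,.13))
print('beaker',onz(s,329,328,.032),'vial',onz(s,308,299,.029))
```

```text
mouth [ 0.5872 -0.1624  0.1294] 0.002632771545029284 [ 0.5884 -0.1626  0.13  ] [ 0.5858 -0.1601  0.13  ]
tip [ 0.4165 -0.2862  0.07  ] rear [ 0.4517 -0.067   0.078 ] col [ 0.4353 -0.1839  0.07  ] len 0.2219571920520912 yaw -99.11517631756956 0.1039950658402215
side rear/front [ 0.4581 -0.0587  0.07  ] [ 0.4384 -0.167   0.078 ]
tube axis base scene/side [ 0.6003 -0.2051  0.09  ]
grip blob [243 193  19  36 250] [251.648 209.968] [ 0.441 -0.12   0.074] [  0.3814   0.9244 251.648  209.968 ]
tray [array([0.3366, 0.1928, 0.02  ]), array([0.6137, 0.1592, 0.02  ]), array([0.5752, 0.0317, 0.02  ]), array([0.3325, 0.0353, 0.02  ])]
pump corners top z?  [ 0.6083 -0.2313  0.13  ]
beaker [ 0.4487 -0.4243  0.032 ] vial [ 0.448 -0.352  0.029]
```

Call:
{"name": "send_rows", "arguments": {"motion": [{"dp": [0.034,-0.042,0],"rot": [0,0,-0.092],"grip": 0.085},{"dp": [0.034,-0.042,0],"rot": [0,0,-0.092],"grip": 0.085},{"dp": [0.034,-0.042,0],"rot": [0,0,-0.092],"grip": 0.085},{"dp": [0.034,-0.042,0],"rot": [0,0,-0.092],"grip": 0.085},{"dp": [0.034,-0.042,0],"rot": [0,0,-0.092],"grip": 0.085},{"dp": [0.034,-0.042,0],"rot": [0,0,-0.092],"grip": 0.085},{"dp": [0.034,-0.042,0],"rot": [0,0,-0.092],"grip": 0.085},{"dp": [0.034,-0.042,0],"rot": [0,0,-0.092],"grip": 0.085},{"dp": [-0.006,-0.043,0],"rot": [0,0,-0.092],"grip": 0.085},{"dp": [-0.006,-0.043,0],"rot": [0,0,-0.092],"grip": 0.085},{"dp": [-0.006,-0.043,0],"rot": [0,0,-0.092],"grip": 0.085},{"dp": [-0.006,-0.043,0],"rot": [0,0,-0.092],"grip": 0.085},{"dp": [-0.006,-0.043,0],"rot": [0,0,-0.092],"grip": 0.085},{"dp": [-0.006,-0.043,0],"rot": [0,0,-0.092],"grip": 0.085},{"dp": [-0.006,-0.043,0],"rot": [0,0,-0.092],"grip": 0.085},{"dp": [-0.006,-0.043,0],"rot": [0,0,0],"grip": 0.085}]}}

```text
clock: 2.15
tcp_pos: [0.4526, -0.0659, 0.2277]
orientation: [-3.125, 0.304, 0.003]
contact_force: [0.2, -0.4, -1.0]
grip_width: 0.085
```

Run:
```python
from h import *
from scipy.spatial.transform import Rotation as Ro
o=get_obs();print(o['clock'],o['tcp_pos'],Ro.from_rotvec(o['orientation']).as_matrix().round(3),o['joints'].round(2))
d=grab('wrist','w1');grab('wrist','w1b')
a=cv2.resize(cv2.imread('pics/w1.png'),(784,588));cv2.imwrite('pics/w1v.png',a)
```

```text
2.15 [ 0.45261153 -0.06594762  0.22765917] [[ 0.981 -0.193 -0.002]
 [-0.193 -0.981  0.002]
 [-0.002 -0.002 -1.   ]] [-0.55  0.12  0.61  2.09 -0.09  0.96 -0.08]
```

View pics/w1v.png

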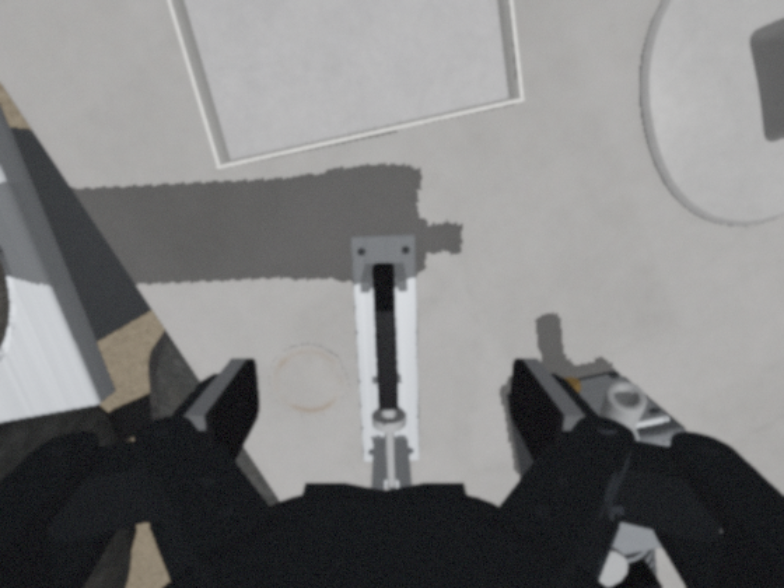

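The wrist view shows the grip from about (383,265) to (388,408), the collar at (388,418) and the rod end at (391,485). The tube mouth is at about (626,399), in 784-wide pixels. The tray edge is at the top.

Run:
```python
from h import *
np.set_printoptions(precision=4,suppress=True)
w=load('w1');s=load('scene0');e=load('side0');print('cam',-w['R'].T@w['t'],w['R'][2])
img=w['img'];mk=((img.max(2)<60)).astype('uint8');mk[:180]=0;mk[300:]=0;mk[:,:255]=0;mk[:,300:]=0
n,l,st,c=cv2.connectedComponentsWithStats(mk);i=1+st[1:,4].argmax();print(st[i])
p=np.argwhere(l==i)[:,::-1].astype(np.float32)
vx,vy,x0,y0=cv2.fitLine(p,2,0,.01,.01).ravel()
t=((p-[x0,y0])@[vx,vy]);A=np.array([x0,y0])+t.min()*np.array([vx,vy]);B=np.array([x0,y0])+t.max()*np.array([vx,vy])
for z in(.078,):
    a=onz(w,*A,z);b=onz(w,*B,z)
    print(A,B,a,b,np.hypot(*(a-b)[:2]),np.degrees(np.arctan2(*(b-a)[1::-1])) if A[1]<B[1] else 'rev')
tip=onz(w,391/1.4,485/1.4,.07);print('tip?',tip)
m=onz(w,626/1.4,399/1.4,.13);print('mouth',m,tri(w,(626/1.4,399/1.4),s,(319.3,181)),tri(w,(626/1.4,399/1.4),e,(241,202.5)))
for q in((314.5,214),(352,197)): print('pump s',onz(s,*q,.1))
print(tri(s,(314.5,214),e,(259.5,203)),tri(s,(352,197),e,(222,204)))
# tray corner rim
print('tray',onz(w,220/1.4,166/1.4,.02),onz(w,522/1.4,99/1.4,.02))
c=cv2.imread('pics/w1.png')[255:345,355:475];c=cv2.resize(c,None,fx=6,fy=6,interpolation=cv2.INTER_CUBIC)
for k in range(0,120,10): cv2.putText(c,str(355+k),(6*k,10),0,.35,(0,0,255),1)
for k in range(0,90,10): cv2.putText(c,str(255+k),(0,6*k+4),0,.35,(0,0,255),1)
cv2.imwrite('pics/w1c.png',c)
```

```text
cam [0.4668 0.0002 0.371 ] [-0.0542 -0.2617 -0.9636]
[ 266  189   17  103 1246]
[272.9674 188.7978] [277.1234 290.8728] [ 0.453  -0.0597  0.078 ] [ 0.4355 -0.1711  0.078 ] 0.11273427071025548 -98.91934028373967
tip? [ 0.4231 -0.2483  0.07  ]
mouth [ 0.5896 -0.1638  0.13  ] (array([ 0.5886, -0.1631,  0.1307]), np.float64(0.001142304535422542)) (array([ 0.5876, -0.1628,  0.1298]), np.float64(0.003826067412644029))
pump s [ 0.5425 -0.2187  0.1   ]
pump s [ 0.643  -0.2151  0.1   ]
(array([ 0.5423, -0.2165,  0.0969]), np.float64(0.0036218014185923023)) (array([ 0.6449, -0.213 ,  0.0972]), np.float64(0.00018318557358941337))
tray [0.3396 0.0311 0.02  ] [0.5795 0.0336 0.02  ]
```

View pics/w1c.png

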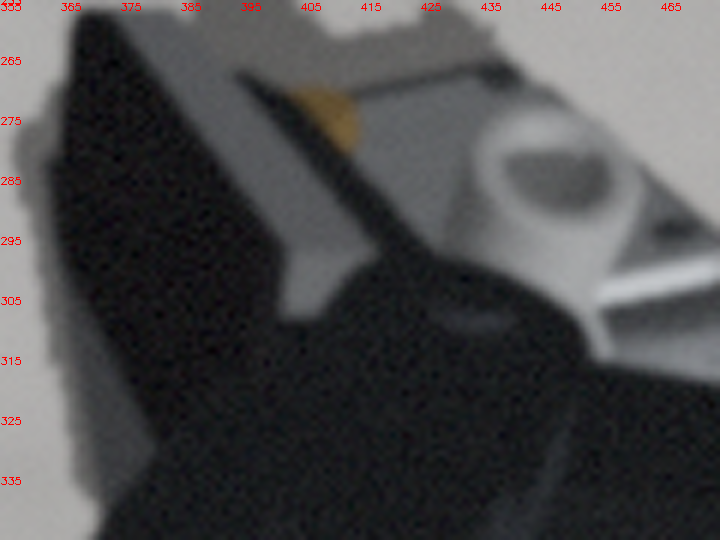

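Call:
{"name": "send_rows", "arguments": {"motion": [{"dp": [-0.005,-0.03,0],"rot": [0,0,0.02],"grip": 0.06},{"dp": [-0.005,-0.03,-0.02],"rot": [0,0,0.018],"grip": 0.06},{"dp": [0,0,-0.03],"rot": [0,0,0],"grip": 0.06},{"dp": [0,0,-0.03],"rot": [0,0,0],"grip": 0.06},{"dp": [0,0,-0.03],"rot": [0,0,0],"grip": 0.06},{"dp": [0,0,0],"rot": [0,0,0],"grip": 0.06}]}}

```text
clock: 3.0
tcp_pos: [0.4428, -0.1281, 0.1152]
orientation: [-3.129, 0.249, 0.0]
contact_force: [-0.2, -0.4, 0.2]
grip_width: 0.06
```

Run:
```python
from h import *
from scipy.optimize import brentq
from scipy.spatial.transform import Rotation as Ro
s=load('scene0');m=np.array([.5885,-.163,.13])
for a in(82,84,86,88,90,92,94,96,98):
    r=np.radians(a);d=np.array([np.cos(r)*.866,np.sin(r)*.866,.5]);p=np.array(proj(s,m));q=np.array(proj(s,m-.06*d));print(a,(q-p).round(2),((q-p)[1]/(q-p)[0]).round(3))
print(p)
o=get_obs();print(o['tcp_pos'],np.degrees(np.arctan2(*Ro.from_rotvec(o['orientation']).as_matrix()[1::-1,0])))
# tube edges in scene: fit lines on gradient
g=cv2.cvtColor(s['img'],cv2.COLOR_RGB2GRAY).astype(float)
g=cv2.GaussianBlur(g,(0,0),.8)
for v in range(184,200,2): print(v,g[v,312:345].astype(int))
```

```text
82 [ 9.17 25.36] 2.766
84 [ 9.92 25.14] 2.534
86 [10.65 24.89] 2.336
88 [11.38 24.63] 2.165
90 [12.08 24.35] 2.016
92 [12.77 24.06] 1.884
94 [13.43 23.74] 1.767
96 [14.08 23.41] 1.662
98 [14.71 23.06] 1.567
[319.43433612 181.0826655 ]
[ 0.44281671 -0.12810085  0.11523739] -9.088901758976021
184 [186 184 172 144 121 123 141 159 174 186 194 197 194 187 179 179 184 188
 189 189 188 187 184 177 171 170 172 174 172 160 144 136 138]
186 [187 187 183 167 138 117 121 140 159 174 186 194 197 194 187 180 180 186
 189 191 191 192 191 191 190 189 189 188 187 186 184 184 185]
188 [185 185 185 180 165 136 116 120 138 157 173 185 194 197 195 189 183 183
 186 188 190 190 191 190 190 190 189 189 190 190 190 191 191]
190 [183 183 183 182 178 163 134 114 118 136 156 172 185 194 198 195 189 182
 180 183 188 190 190 190 190 190 190 190 190 190 191 190 190]
192 [185 184 184 184 183 179 163 135 113 117 135 155 171 185 194 198 196 189
 181 177 181 187 190 191 191 191 190 191 191 191 191 190 190]
194 [186 186 186 186 186 186 183 169 143 120 119 135 154 171 184 194 198 196
 189 180 176 179 186 190 191 190 190 190 190 190 190 190 189]
196 [185 185 185 185 185 186 186 183 171 148 124 119 133 153 170 184 194 198
 196 190 181 177 180 185 187 187 188 189 190 190 190 190 190]
198 [186 185 185 185 185 186 186 185 183 174 150 123 117 132 152 170 184 194
 198 196 190 182 179 185 191 191 187 185 186 188 189 188 186]
```

Call:
{"name": "send_rows", "arguments": {"motion": [{"dp": [0,0,-0.03],"rot": [0,0,0],"grip": 0.06},{"dp": [0,0,-0.022],"rot": [0,0,0.003],"grip": 0.06},{"dp": [0,0,-0.01],"rot": [0,0,0],"grip": 0.06},{"dp": [0,0,0],"rot": [0,0,0],"grip": 0.03},{"dp": [0,0,0],"rot": [0,0,0],"grip": 0.012},{"dp": [0,0,0],"rot": [0,0,0],"grip": 0.0},{"dp": [0,0,0],"rot": [0,0,0],"grip": 0.0},{"dp": [0,0,0],"rot": [0,0,0],"grip": 0.0},{"dp": [0,0,0],"rot": [0,0,0],"grip": 0.0}], "grip_force": 60}}

```text
clock: 4.12
tcp_pos: [0.4441, -0.126, 0.0577]
orientation: [-3.125, 0.241, -0.003]
contact_force: [-1.5, 0.5, -1.7]
grip_width: 0.0145
```

Call:
{"name": "send_rows", "arguments": {"motion": [{"dp": [0,0,0.015],"rot": [0,0,0],"grip": 0.0},{"dp": [0,0,0.03],"rot": [0,0,0],"grip": 0.0},{"dp": [0,0,0.04],"rot": [0,0,0],"grip": 0.0},{"dp": [0,0,0.04],"rot": [0,0,0],"grip": 0.0},{"dp": [0,0,0.04],"rot": [0,0,0],"grip": 0.0},{"dp": [0,0,0],"rot": [0,0,0],"grip": 0.0}]}}

```text
clock: 4.88
tcp_pos: [0.4465, -0.1277, 0.2334]
orientation: [-3.126, 0.245, -0.016]
contact_force: [-0.2, 0.0, -1.2]
grip_width: 0.0146
```

Run:
```python
from h import *
o=get_obs();print(o['tcp_pos'],o['orientation'],o['contact_force'],o['joints'].round(2))
for n in('scene','side'): grab(n,n+'1')
a=cv2.resize(cv2.imread('pics/scene1.png')[130:280,200:350],(600,600),interpolation=cv2.INTER_CUBIC)
cv2.imwrite('pics/s1c.png',a)
```

```text
[ 0.44650428 -0.12772629  0.23342122] [-3.12551517  0.24451728 -0.01553987] [-0.15705006  0.00509684 -1.15976562] [-0.48  0.12  0.7   2.08 -0.11  0.96  0.12]
```

View pics/s1c.png

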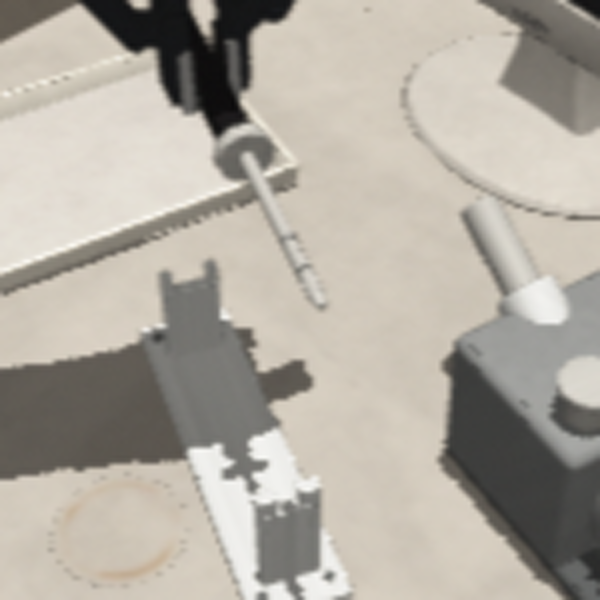

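Call:
{"name": "send_rows", "arguments": {"motion": [{"dp": [0.0137,0.0275,0.006],"rot": [0,0,0.036],"grip": 0.0},{"dp": [0.0137,0.0275,0.006],"rot": [0,0,0.036],"grip": 0.0},{"dp": [0.0137,0.0275,0.006],"rot": [0,0,0.036],"grip": 0.0},{"dp": [0.0137,0.0275,0.006],"rot": [0,0,0.036],"grip": 0.0},{"dp": [0.0137,0.0275,0.006],"rot": [0,0,0.036],"grip": 0.0},{"dp": [0.0137,0,-0.008],"rot": [0.105,0.003,0],"grip": 0.0},{"dp": [0.0137,0,-0.008],"rot": [0.105,0.003,0],"grip": 0.0},{"dp": [0.0137,0,-0.008],"rot": [0.105,0.003,0],"grip": 0.0},{"dp": [0.0137,0,-0.008],"rot": [0.105,0.003,0],"grip": 0.0},{"dp": [0.0137,0,-0.008],"rot": [0.105,0.003,0],"grip": 0.0},{"dp": [0,0,0],"rot": [0,0,0],"grip": 0.0}]}}

```text
clock: 6.35
tcp_pos: [0.5885, 0.0304, 0.2156]
orientation: [-2.593, -0.072, 0.012]
contact_force: [-0.6, 0.4, -0.1]
grip_width: 0.0145
```

```bash
cat >> h.py <<'E'
from scipy.spatial.transform import Rotation as Ro
def pose():
    o=get_obs(); return o['tcp_pos'],Ro.from_rotvec(o['orientation']).as_matrix()
def want(yaw=1.5,pitch=30):
    y,p=np.radians([yaw,pitch]); x=np.array([np.cos(y),np.sin(y),0]);uh=np.array([np.sin(y),-np.cos(y),0])
    z=-uh*np.sin(p)-np.array([0,0,np.cos(p)]); return np.c_[x,np.cross(z,x),z]
def rotto(R,W): return Ro.from_matrix(W@R.T).as_rotvec()
def zoom(f,x,y,w,h,k,out):
    c=cv2.resize(cv2.imread(f'pics/{f}.png')[y:y+h,x:x+w],None,fx=k,fy=k,interpolation=cv2.INTER_CUBIC)
    for i in range(0,w,10): cv2.putText(c,str(x+i),(k*i,10),0,.35,(0,0,255),1);cv2.line(c,(k*i,12),(k*i,16),(0,0,255),1)
    for i in range(0,h,10): cv2.putText(c,str(y+i),(2,k*i+4),0,.35,(0,0,255),1)
    cv2.imwrite(f'pics/{out}.png',c); return c
E
python3 - <<'E'
from h import *
np.set_printoptions(precision=4,suppress=True)
print('level check: pred tip px',proj(load('scene1'),(.4215,-.2877,.2457)),'seen 280,205.7')
t,R=pose();W=want();print(t,rotto(R,W),get_obs()['joints'].round(2))
mid=t+R@[0,.002,-.0123];print('mid',mid,'tip',mid+.16*R[:,1])
s=grab('scene','s2');e=grab('side','e2');w=grab('wrist','w2')
for d in(s,e,w): print(proj(d,mid+.16*R[:,1]),proj(d,mid+.06*R[:,1]),proj(d,(.5885,-.163,.13)))
a=zoom('s2',285,110,70,100,6,'a');b=zoom('e2',205,160,60,100,6,'b')
cv2.imwrite('pics/ab2.png',np.hstack([a,b]))
cv2.imwrite('pics/w2v.png',cv2.resize(cv2.imread('pics/w2.png'),(784,588)))
E
```

```text
level check: pred tip px (np.float64(280.0229176504549), np.float64(205.66712435781236)) seen 280,205.7
[0.5885 0.0304 0.2156] [-0.0242  0.0049 -0.0277] [-0.21  0.47  0.45  1.8  -0.79  1.21  0.67]
mid [0.5889 0.0223 0.2251] tip [ 0.5968 -0.1141  0.1418]
(np.float64(311.08889575155234), np.float64(163.32649542960365)) (np.float64(290.70919742847946), np.float64(125.47687187433941)) (np.float64(319.4343361174576), np.float64(181.08266550211394))
(np.float64(235.00593151822744), np.float64(207.3668961325786)) (np.float64(232.24268176858402), np.float64(206.05075831020298)) (np.float64(240.0728575319523), np.float64(201.98085854464938))
(np.float64(272.4144168272563), np.float64(511.1911219446805)) (np.float64(272.75222915745957), np.float64(381.1752691350274)) (np.float64(254.40420410847898), np.float64(594.7536502114363))
```

View pics/ab2.png

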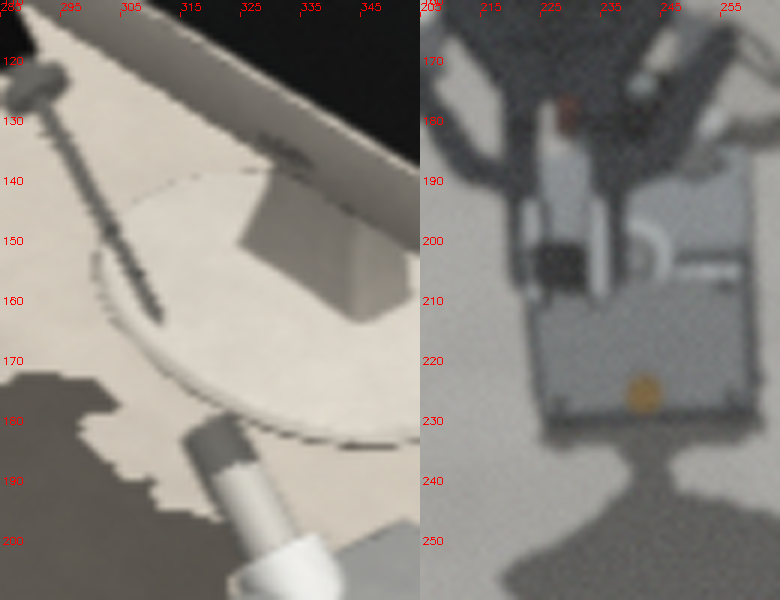

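View pics/w2v.png

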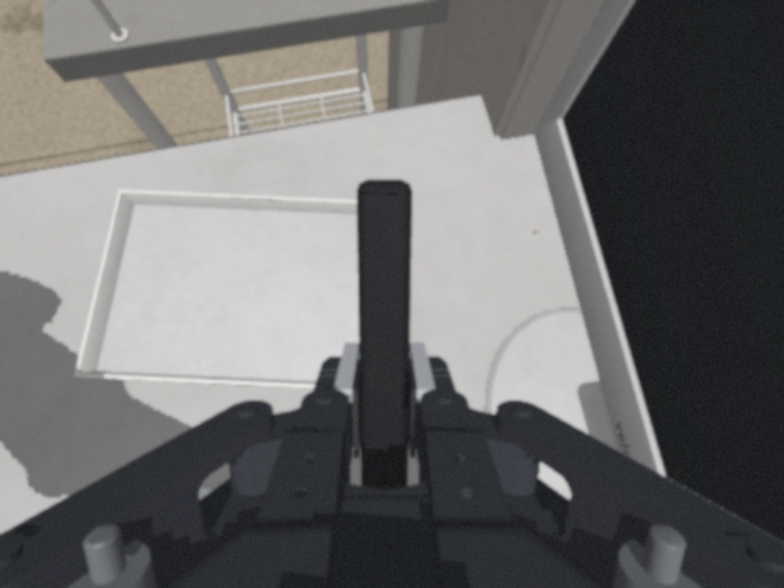

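The scene view has the tip at (311,163) and the collar at (291,124). Both match the predictions from my grasp model to within about 1 px. The side view shows the tube ring at about (241,202), and the wrist view shows the grip held straight between the pads.

Call:
{"name": "send_rows", "arguments": {"motion": [{"dp": [-0.0025,-0.006,0],"rot": [-0.012,0.002,-0.014],"grip": 0.0},{"dp": [-0.0025,-0.006,0],"rot": [-0.012,0.002,-0.014],"grip": 0.0},{"dp": [0,0,0],"rot": [0,0,0],"grip": 0.0},{"dp": [0,0,0],"rot": [0,0,0],"grip": 0.0}]}}

```text
clock: 7.0
tcp_pos: [0.5826, 0.0228, 0.2206]
orientation: [-2.62, -0.045, 0.002]
contact_force: [-0.8, 0.1, -0.9]
grip_width: 0.0146
```

```bash
cat > st.py <<'E'
from h import *
np.set_printoptions(precision=4,suppress=True)
m=np.array([.588,-.163,.13]);W=want();out=-W[:,1]
t,R=pose();o=get_obs();mid=t+R@[0,.002,-.0123];tip=mid+.16*R[:,1]
k=(tip-m)@out
print(o['clock'],'tcp',t,'rot',rotto(R,W),'tip',tip,'along',k,'err tip',m+k*out-tip,'out',out,'F',o['contact_force'])
E
python3 - <<'E'
from st import *
e=load('e2');print('side rear pred',proj(e,(.5854,.082,.2615)))
E
```

```text
7.0 tcp [0.5826 0.0228 0.2206] rot [ 0.002   0.0074 -0.0065] tip [ 0.5879 -0.1237  0.1506] along 0.0442709394522064 err tip [-0.0009 -0.0009  0.0016] out [-0.0227  0.8657  0.5   ] F [-0.7964  0.1469 -0.8677]
side rear pred (np.float64(227.6614189855868), np.float64(203.87864933419314))
```

Call:
{"name": "send_rows", "arguments": {"motion": [{"dp": [-0.0007,-0.009,-0.004],"rot": [0.001,0.004,-0.003],"grip": 0.0},{"dp": [0,-0.009,-0.0045],"rot": [0.001,0.003,-0.003],"grip": 0.0},{"dp": [0,-0.009,-0.005],"rot": [0,0,0],"grip": 0.0},{"dp": [0,0,0],"rot": [0,0,0],"grip": 0.0},{"dp": [0,0,0],"rot": [0,0,0],"grip": 0.0}]}}

```text
clock: 7.62
tcp_pos: [0.5817, -0.0071, 0.2055]
orientation: [-2.618, -0.032, 0.01]
contact_force: [-1.1, 0.3, -0.6]
grip_width: 0.0148
```

Run:
```python
from st import *
s=grab('scene','s3');e=grab('side','e3');zoom('s3',285,130,80,75,8,'s3c')
print(proj(s,tip),proj(s,m))
```

```text
7.625 tcp [ 0.5817 -0.0071  0.2055] rot [ 0.0004 -0.0011  0.0014] tip [ 0.5852 -0.1536  0.1352] along 0.010817521478520564 err tip [ 0.0026 -0.0001  0.0003] out [-0.0227  0.8657  0.5   ] F [-1.1035  0.2648 -0.6007]
(np.float64(315.9930024553292), np.float64(177.30086051900207)) (np.float64(319.2424247373399), np.float64(181.1565129181954))
```

View pics/s3c.png

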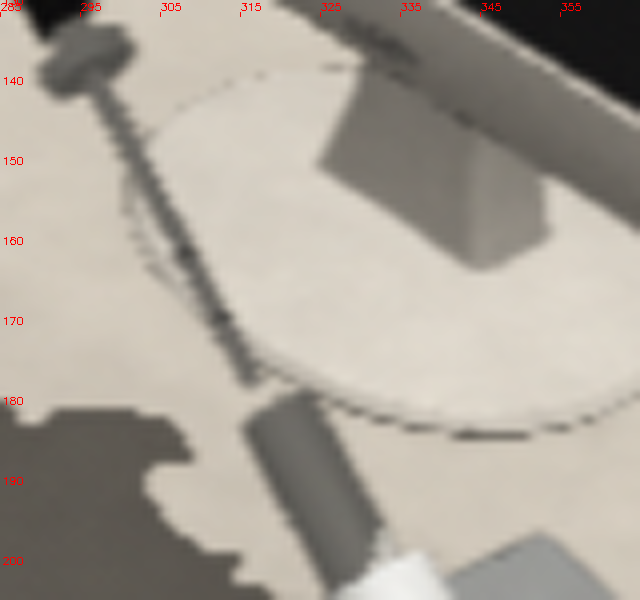

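The tip is at about (315.5,177), just short of the mouth at (319.5,181) and slightly left of its axis. I'll correct x by +3 mm and enter slowly.

Call:
{"name": "send_rows", "arguments": {"motion": [{"dp": [0.0028,0,0.0003],"rot": [0,0,0.001],"grip": 0.0},{"dp": [0,0,0],"rot": [0,0,0],"grip": 0.0},{"dp": [0.0001,-0.006,-0.0034],"rot": [0,0,0],"grip": 0.0},{"dp": [0.0001,-0.006,-0.0034],"rot": [0,0,0],"grip": 0.0},{"dp": [0,0,0],"rot": [0,0,0],"grip": 0.0}]}}

```text
clock: 8.35
tcp_pos: [0.5849, -0.0192, 0.1989]
orientation: [-2.618, -0.036, 0.01]
contact_force: [0.2, -0.9, -0.6]
grip_width: 0.0149
```

Run:
```python
from st import *
s=grab('scene','s4');print(proj(s,tip),get_obs()['moment'])
```

```text
8.35 tcp [ 0.5849 -0.0192  0.1989] rot [ 0.0004 -0.0004 -0.0011] tip [ 0.5889 -0.1657  0.1286] along -0.003039523950598162 err tip [-0.0008  0.     -0.0001] out [-0.0227  0.8657  0.5   ] F [ 0.2057 -0.9294 -0.567 ]
(np.float64(320.20718908020876), np.float64(182.21872473314662)) [-0.6443 -0.0419  0.0072]
```

Tip is at the mouth with no meaningful force, so I'll carry on in small steps.

Call:
{"name": "send_rows", "arguments": {"motion": [{"dp": [-0.0003,-0.006,-0.0035],"rot": [0,0,0],"grip": 0.0},{"dp": [0.0001,-0.006,-0.0035],"rot": [0,0,0],"grip": 0.0},{"dp": [0.0001,-0.006,-0.0035],"rot": [0,0,0],"grip": 0.0},{"dp": [0,0,0],"rot": [0,0,0],"grip": 0.0}]}}

```text
clock: 8.9
tcp_pos: [0.5848, -0.0385, 0.1877]
orientation: [-2.618, -0.036, 0.01]
contact_force: [-1.2, 0.8, -1.6]
grip_width: 0.0149
```

Run:
```python
from st import *
s=grab('scene','s5');print(get_obs()['moment'])
zoom('s5',285,130,80,75,8,'s5c')
```

```text
8.9 tcp [ 0.5848 -0.0385  0.1877] rot [ 0.0003 -0.0002 -0.001 ] tip [ 0.5888 -0.1849  0.1174] along -0.025257732539071223 err tip [-0.0002  0.     -0.    ] out [-0.0227  0.8657  0.5   ] F [-1.1775  0.75   -1.646 ]
[-0.5965 -0.0187 -0.0208]
```

View pics/s5c.png

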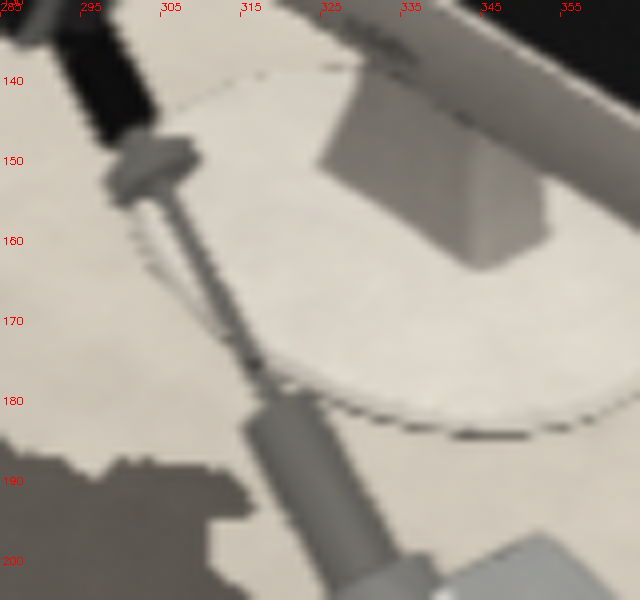

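Call:
{"name": "send_rows", "arguments": {"motion": [{"dp": [0.0008,-0.007,-0.004],"rot": [0,0,0],"grip": 0.0},{"dp": [0.0002,-0.007,-0.004],"rot": [0,0,0],"grip": 0.0},{"dp": [0.0002,-0.007,-0.004],"rot": [0,0,0],"grip": 0.0},{"dp": [0.0002,-0.007,-0.004],"rot": [0,0,0],"grip": 0.0},{"dp": [0,0,0],"rot": [0,0,0],"grip": 0.0}]}}

```text
clock: 9.57
tcp_pos: [0.5864, -0.0682, 0.1707]
orientation: [-2.618, -0.036, 0.01]
contact_force: [-0.2, 0.5, -0.1]
grip_width: 0.0145
```

```bash
python3 -c "
from st import *
print(o['moment'])"
```

```text
9.575 tcp [ 0.5864 -0.0682  0.1707] rot [ 0.0002 -0.     -0.0015] tip [ 0.5905 -0.2146  0.1003] along -0.0595363348995959 err tip [-0.0011  0.     -0.0001] out [-0.0227  0.8657  0.5   ] F [-0.2153  0.5432 -0.0895]
[-0.702  -0.0088  0.0102]
```

60 mm in with no side load. I'll take it to about 93 mm, then creep until it touches.

Call:
{"name": "send_rows", "arguments": {"motion": [{"dp": [0,-0.007,-0.004],"rot": [0,0,0],"grip": 0.0},{"dp": [0.0002,-0.007,-0.004],"rot": [0,0,0],"grip": 0.0},{"dp": [0.0002,-0.007,-0.004],"rot": [0,0,0],"grip": 0.0},{"dp": [0.0001,-0.0035,-0.002],"rot": [0,0,0],"grip": 0.0},{"dp": [0,0,0],"rot": [0,0,0],"grip": 0.0}]}}

```text
clock: 10.2
tcp_pos: [0.587, -0.0943, 0.1556]
orientation: [-2.618, -0.036, 0.01]
contact_force: [0.2, -0.1, -1.6]
grip_width: 0.015
```

```bash
python3 -c "
from st import *
print(o['moment'])"
```

```text
10.2 tcp [ 0.587  -0.0943  0.1556] rot [ 0.     -0.     -0.0015] tip [ 0.5911 -0.2407  0.0853] along -0.08969774476674021 err tip [-0.001   0.     -0.0001] out [-0.0227  0.8657  0.5   ] F [ 0.2237 -0.1226 -1.6415]
[-0.7255 -0.0479 -0.0286]
```

Call:
{"name": "send_rows", "arguments": {"motion": [{"dp": [0,-0.0026,-0.0015],"rot": [0,0,0],"grip": 0.0},{"dp": [0,-0.0017,-0.001],"rot": [0,0,0],"grip": 0.0},{"dp": [0,-0.0017,-0.001],"rot": [0,0,0],"grip": 0.0},{"dp": [0,0,0],"rot": [0,0,0],"grip": 0.0}]}}

```text
clock: 10.7
tcp_pos: [0.5872, -0.0994, 0.1525]
orientation: [-2.616, -0.038, 0.01]
contact_force: [-0.1, -0.5, -0.8]
grip_width: 0.0145
```

Call:
{"name": "send_rows", "arguments": {"motion": [{"dp": [0,-0.0017,-0.001],"rot": [0,0,0],"grip": 0.0}]}}

```text
clock: 10.82
tcp_pos: [0.5872, -0.0994, 0.1523]
orientation: [-2.613, -0.04, 0.01]
contact_force: [-2.8, 7.7, 8.4]
grip_width: 0.0144
```

Call:
{"name": "send_rows", "arguments": {"motion": [{"dp": [0,-0.0017,-0.001],"rot": [0,0,0],"grip": 0.0}]}}

```text
clock: 10.95
tcp_pos: [0.5872, -0.0993, 0.1522]
orientation: [-2.609, -0.043, 0.011]
contact_force: [-2.4, 4.4, 7.3]
grip_width: 0.0151
```

Call:
{"name": "send_rows", "arguments": {"motion": [{"dp": [0,-0.0035,-0.002],"rot": [0,0,0],"grip": 0.0},{"dp": [0,-0.0035,-0.002],"rot": [0,0,0],"grip": 0.0}]}}

```text
clock: 11.2
tcp_pos: [0.5872, -0.0992, 0.152]
orientation: [-2.595, -0.052, 0.014]
contact_force: [-3.9, 9.5, 12.6]
grip_width: 0.0147
```

Run:
```python
from st import *
s=grab('scene','s6');print(proj(s,m),proj(s,mid+.06*R[:,1]),o['moment'])
zoom('s6',290,140,70,70,8,'s6c')
```

```text
11.2 tcp [ 0.5872 -0.0992  0.152 ] rot [-0.0225 -0.0002 -0.0135] tip [ 0.593  -0.2439  0.0784] along -0.09592283023261335 err tip [-0.0028 -0.0022  0.0036] out [-0.0227  0.8657  0.5   ] F [-3.9489  9.4749 12.5791]
(np.float64(319.2424247373399), np.float64(181.1565129181954)) (np.float64(318.7319359291746), np.float64(179.6114217778328)) [1.9121 0.8511 0.2588]
```

View pics/s6c.png

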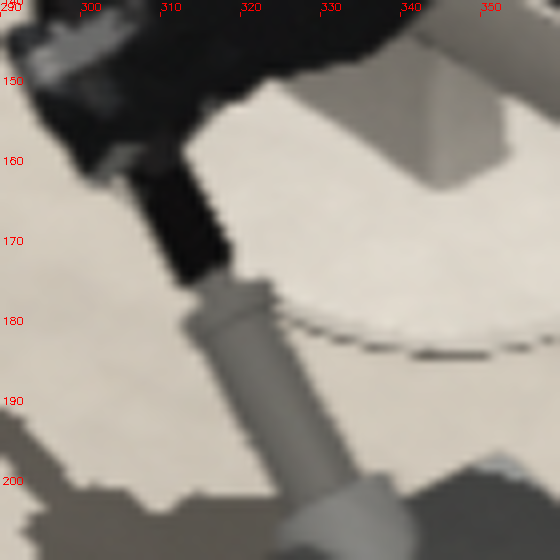

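The collar (313–323, 175–181) sits flush on the tube rim with no rod showing, and the reaction is about 16 N. Now I'll draw it out along the bore.

Call:
{"name": "send_rows", "arguments": {"motion": [{"dp": [0,0.0026,0.0015],"rot": [-0.012,0,-0.006],"grip": 0.0},{"dp": [-0.0001,0.005,0.003],"rot": [-0.01,0,-0.006],"grip": 0.0},{"dp": [-0.0002,0.0087,0.005],"rot": [0,0,0],"grip": 0.0},{"dp": [-0.0002,0.0087,0.005],"rot": [0,0,0],"grip": 0.0},{"dp": [0,0,0],"rot": [0,0,0],"grip": 0.0}]}}

```text
clock: 11.88
tcp_pos: [0.5869, -0.0733, 0.1674]
orientation: [-2.62, -0.036, 0.008]
contact_force: [-0.1, 0.8, -1.6]
grip_width: 0.0148
```

```bash
python3 -c "
from st import *
print(o['moment'])"
```

```text
11.875 tcp [ 0.5869 -0.0733  0.1674] rot [ 0.0025  0.0009 -0.0007] tip [ 0.5909 -0.2198  0.0974] along -0.06556112592849701 err tip [-0.0014  0.0001 -0.0002] out [-0.0227  0.8657  0.5   ] F [-0.0503  0.8087 -1.5611]
[-0.6026 -0.0466 -0.0122]
```

Call:
{"name": "send_rows", "arguments": {"motion": [{"dp": [-0.0003,0.0104,0.006],"rot": [0.002,0,0],"grip": 0.0},{"dp": [-0.0003,0.0104,0.006],"rot": [0,0,0],"grip": 0.0},{"dp": [-0.0003,0.0104,0.006],"rot": [0,0,0],"grip": 0.0},{"dp": [-0.0003,0.0104,0.006],"rot": [0,0,0],"grip": 0.0},{"dp": [-0.0003,0.0104,0.006],"rot": [0,0,0],"grip": 0.0},{"dp": [-0.0003,0.0104,0.006],"rot": [0,0,0],"grip": 0.0},{"dp": [-0.0003,0.0104,0.006],"rot": [0,0,0],"grip": 0.0},{"dp": [-0.0003,0.0104,0.006],"rot": [0,0,0],"grip": 0.0},{"dp": [0,0,0],"rot": [0,0,0],"grip": 0.0}]}}

```text
clock: 13.0
tcp_pos: [0.5841, 0.0164, 0.2191]
orientation: [-2.618, -0.037, 0.008]
contact_force: [-0.9, 0.4, -1.9]
grip_width: 0.0148
```

Run:
```python
from st import *
s=grab('scene','s7');p=np.array(proj(s,tip));print('pred tip',p,'dipstick dir',R[:,1])
g=cv2.cvtColor(s['img'],cv2.COLOR_RGB2GRAY)
b=cv2.cvtColor(s['img'],cv2.COLOR_RGB2GRAY).astype(int)
x,y=p.astype(int);print(b[y-14:y+8:2,x-12:x+9])
# tray centre from rim mask, scene0
s0=load('scene0');cs=np.array([onz(s0,u,v,.02) for u,v in((168,165),(264,142),(273,171),(186,201))]);print(cs.mean(0))
```

```text
13.0 tcp [0.5841 0.0164 0.2191] rot [-0.0001  0.0013 -0.0016] tip [ 0.5883 -0.13    0.1488] along 0.037988658170979704 err tip [-0.0012 -0.0002  0.0002] out [-0.0227  0.8657  0.5   ] F [-0.9011  0.4035 -1.9197]
pred tip [311.8139 166.0227] dipstick dir [ 0.0247 -0.8656 -0.5001]
[[196 165 157 184 158 113 106 136 183 203 204 204 205 206 208 207 207 207
  207 207 208]
 [197 168 164 197 204 162 114 108 138 184 203 204 205 207 208 207 207 206
  207 207 209]
 [194 166 162 183 200 202 161 112 106 136 185 205 208 209 209 207 206 205
  205 206 205]
 [198 195 185 179 194 205 203 157  98  83 115 180 207 209 207 206 205 205
  206 206 208]
 [200 197 192 179 178 193 206 206 175 126 108 139 187 206 208 207 208 207
  206 207 209]
 [197 199 198 193 181 176 186 201 206 177 128 107 123 178 205 208 209 208
  207 208 209]
 [201 201 201 201 193 167 164 180 195 204 176 128 110 131 185 211 211 210
  208 210 213]
 [204 204 205 203 203 201 197 185 179 184 198 199 163 134 183 209 213 212
  213 213 214]
 [204 203 203 203 203 203 201 199 196 179 174 180 191 204 209 213 214 213
  211 211 211]
 [202 203 203 203 203 203 202 201 200 198 192 169 167 179 185 197 208 211
  212 212 212]
 [198 199 201 202 203 203 202 201 201 201 201 199 190 156 155 172 180 187
  200 208 213]]
[0.4645 0.1047 0.02  ]
```

Call:
{"name": "send_rows", "arguments": {"motion": [{"dp": [-0.009,0.02,0.005],"rot": [-0.03,-0.001,0],"grip": 0.0},{"dp": [-0.017,0.034,0],"rot": [-0.07,-0.002,0],"grip": 0.0},{"dp": [-0.017,0.034,0],"rot": [-0.07,-0.002,0],"grip": 0.0},{"dp": [-0.017,0.034,0],"rot": [-0.07,-0.002,0],"grip": 0.0},{"dp": [-0.017,0.034,0],"rot": [-0.07,-0.002,0],"grip": 0.0},{"dp": [-0.017,0.034,0],"rot": [-0.07,-0.002,0],"grip": 0.0},{"dp": [-0.017,0.034,0],"rot": [-0.07,-0.002,0],"grip": 0.0},{"dp": [-0.01,0.02,-0.015],"rot": [-0.05,-0.001,0],"grip": 0.0},{"dp": [0,0,-0.025],"rot": [0,0,0],"grip": 0.0},{"dp": [0,0,-0.025],"rot": [0,0,0],"grip": 0.0},{"dp": [0,0,-0.015],"rot": [0,0,0],"grip": 0.0},{"dp": [0,0,0],"rot": [0,0,0],"grip": 0.0}]}}

```text
clock: 14.55
tcp_pos: [0.4601, 0.26, 0.1402]
orientation: [-3.137, -0.026, -0.015]
contact_force: [0.4, 0.4, 0.0]
grip_width: 0.0147
```

```bash
cat > fin.py <<'E'
from h import *
np.set_printoptions(precision=4,suppress=True)
t,R=pose();tip=t+R@[0,.162,-.0123];o=get_obs();print(o['clock'],t,'rot',rotto(R,want(1.5,0)),'tip',tip,'d',np.array([.46,.116,.115])-tip,np.abs(o['qvel']).max(),o['contact_force'])
E
python3 fin.py
```

```text
14.55 [0.4601 0.26   0.1402] rot [-0.0042  0.0096  0.0094] tip [0.4628 0.098  0.1519] d [-0.0028  0.018  -0.0369] 0.014681412914476343 [0.42   0.3613 0.0135]
```

Call:
{"name": "send_rows", "arguments": {"motion": [{"dp": [-0.001,0.007,-0.012],"rot": [-0.002,0.005,0.004],"grip": 0.0},{"dp": [-0.001,0.007,-0.012],"rot": [-0.002,0.005,0.004],"grip": 0.0},{"dp": [0,0.004,-0.01],"rot": [0,0,0],"grip": 0.0},{"dp": [0,0,0],"rot": [0,0,0],"grip": 0.0},{"dp": [0,0,0],"rot": [0,0,0],"grip": 0.0},{"dp": [0,0,0],"rot": [0,0,0],"grip": 0.0},{"dp": [0,0,0],"rot": [0,0,0],"grip": 0.0}]}}

```text
clock: 15.42
tcp_pos: [0.4598, 0.2797, 0.106]
orientation: [-3.139, -0.038, -0.003]
contact_force: [0.7, -0.7, -0.3]
grip_width: 0.0144
```

```bash
cat >> fin.py <<'E'
s=grab('scene','s8');b=cv2.cvtColor(s['img'],cv2.COLOR_RGB2GRAY).astype(int)
b0=cv2.cvtColor(load('scene0')['img'],cv2.COLOR_RGB2GRAY).astype(int)
p=np.array(proj(s,tip));q=np.array(proj(s,tip-.1*R[:,1]));print('pred tip,collar px',p,q)
x,y=p.astype(int);print((b-b0)[y-14:y+8:2,x-12:x+9])
# bystanders unchanged?
for n,(u,v) in dict(beaker=(329,328),vial=(308,299),timer=(285,353),cradle=(268,262)).items(): print(n,np.abs(b-b0)[v-22:v+22,u-20:u+20].mean().round(2))
E
python3 fin.py
```

```text
15.425 [0.4598 0.2797 0.106 ] rot [-0.0025  0.0019  0.0022] tip [0.4637 0.1177 0.1179] d [-0.0037 -0.0017 -0.0029] 0.005257006470393634 [ 0.6573 -0.7172 -0.2808]
pred tip,collar px [217.7399 136.0849] [202.5821 117.1959]
[[  51   93  109   72   19    2    3    3    2    2    2    2    2    2
     3    2    2    3    1    2    2]
 [   1    2   57  101   87   36    5    2    2    1    1    1    2    1
     1    0    3    1    3    2    3]
 [   3    2    4   32   82  100   60   13    2    2    2    2    2    3
     2    2    2    2    2    2    3]
 [   2    1    3    2    9   40   85  104   63   13    2    2    1    1
     1    2    1    1    3    2    3]
 [   3    2    2    2    1    1   12   66   97   55    3    2    1    3
     2    3    3    3    3    3    4]
 [   2    1    1    1    2    2    3    7   31   74   85   35    1    1
     3    3    4    3    3    4    4]
 [   1    2    1    2    0   -5  -17  -56  -92  -91  -48   -8    7    6
     3    3    3    3    4    3    3]
 [   3   -5  -19  -57  -90 -102 -106 -106 -106 -104 -106  -98  -72  -62
   -23    1    3    3    3    3    3]
 [ -90 -103 -106 -107 -107 -107 -107 -106 -107 -105  -87  -33   -2    3
     3    4    3    3    4    3    3]
 [-107 -105 -107 -105 -105 -105 -105 -105  -87  -32   -2    3    4    4
     4    4    4    4    3    4    4]
 [-103 -103 -102 -102 -102  -85  -33   -8    0    2    3    4    4    3
     3    3    3    3    3    3    4]]
beaker 3.06
vial 3.81
timer 2.87
cradle 14.71
```

```bash
python3 -c "
from bench import hand_in;print(hand_in())"
```

```text
the job is handed in; nothing more can be done
None
```

I lifted the dipstick from its cradle, pushed it into the slanting guide tube until the collar stopped on the rim, and drew it right out. I handed in at about 15.5 s while holding it level over the tray; no verdict was given.

**Seating:** The camera showed the collar flush on the rim with no rod visible, and the push peaked at about 16 N. Contact came about 4 mm earlier than my estimate of the mouth position predicted. I put that down to measurement error, because the picture showed full seating.

**Final pose:**

| Check | Result |
|---|---|
| Tip position | about (0.464, 0.118, 0.118) m, near the tray centre |
| Tip height | about 98 mm above the tray rim, more above its floor |
| Level | within about 0.2° by the tool pose, assuming no tilt in the grip |
| Movement | joints at rest, no contact force |

**Grip:** The tip showed up in the scene image within about 1–2 pixels of where I predicted, both after withdrawal and at the end, so I saw no slip.

**Other items:** The image around the beaker, vial and timer is unchanged apart from small brightness shifts. I had used all 12 picture views by then, so the last checks were on pixel values only.

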